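Lay out the glue-up kit on its shadow mats

TASK

Lay out the glue-up kit: put the jar of screws, the tape measure, the red glue brush and the dark wooden block each on the blue mat whose white outline has its shape, squarely covering the outline and resting on the same side as now. The brush must point the same way as its outline; the tape and the block may lie either way round. Do not tip the jar over, and leave the black sanding block and the yellow folding rule where they are.

Things in the scene. Friction and masses are not known exactly. Their poses are not given: they have to be found in the camera images.
- screw_jar: Loose clear jar of screws with a red lid, upright: body 66 mm across up to 80 mm high, lid 60 mm across from 81 to 95 mm. 0.2 to 0.3 kg. Origin: centre of its underside, z up. Grip it across the body from above.
- tape_measure: Loose black and yellow tape measure standing on edge: 35 mm thick along its x, 74 mm long along y (small metal hook at the -y end), 65 mm high. About 0.22 kg. Origin: centre of its underside, z up. Grip it across x.
- brush: Loose flat red-handled brush lying along its x axis, 214 mm long, 14 mm thick: narrow handle (23 mm wide) at the -x end, metal ferrule 42 mm wide with straight parallel sides from x = +32 to +58 mm, stiff bristles 40 mm wide from there to x = +107 mm. About 0.07 kg. Origin: middle of its length and width at its underside, z up. Grip the ferrule across y.
- dark_block: Loose dark brown hardwood block lying flat: 45 mm wide along its x, 140 mm long along y, 30 mm high. About 0.1 kg. Origin: centre of its underside, z up. Grip it across x near the middle.
- jar_mat: Mat for the screw jar, 94 x 94 mm, outline a disc 68 mm across in the middle. Flat blue mat 5 mm thick, fixed to the bench, outline painted white on top. Origin: underside of the mat below the middle of the disc, z up.
- tape_mat: Mat for the tape measure, 64 (x) x 102 mm (y), outline a rounded rectangle 40 (x) x 74 mm (y) in the middle. Flat blue mat 5 mm thick, fixed to the bench, outline painted white on top. Origin: underside of the mat below the middle of the outline, z up.
- brush_mat: Mat for the brush, 220 (x) x 60 mm (y), outline a brush 214 mm long along x: narrow handle at the -x end, broad head 42 mm wide at the +x end. Flat blue mat 5 mm thick, fixed to the bench, outline painted white on top. Origin: underside of the mat, on the centre line, 16 mm towards the head (+x) from the middle of the outline's length: the outline's middle lies at x = -16 mm. z up.
- block_mat: Mat for the dark block, 69 (x) x 164 mm (y), outline a sharp-cornered rectangle 45 (x) x 140 mm (y) in the middle. Flat blue mat 5 mm thick, fixed to the bench, outline painted white on top. Origin: underside of the mat below the middle of the outline, z up.
- sanding_block: Bystander, loose: black sanding block with a brown sole, 67 x 112 x 39 mm high, beyond the work. Origin: centre of its underside. Not to be moved.
- folding_rule: Bystander, loose: folded yellow rule, 16 x 235 x 14 mm high, lying beyond the work. Origin: centre of its underside. Not to be moved.
Not all that is in view belongs to the job. What is shaped like the jar_mat but turquoise is not meant.

How it is judged:
By the outcome, as a careful person would: the job done as asked, in the order asked, and still so for the second after the job is handed in, with the robot touching nothing.
It also fails if it takes over 115 s, if anything falls off the work surface, if the arm or the gripper's body presses on something with over 40 N, if the wrist force passes 120 N, or if a joint passes its speed limit or range.

ROBOT

A 6-joint arm with a two-finger parallel gripper is mounted at the origin on a cart in front of the work surface, level with it; the furniture and walls round the work are solid. World frame = base frame: x ahead of the robot, y to its left, z up, the work surface at z = 0. Lengths are in m, angles in rad, forces in N, time in s.
With the tool pointing down it reaches from about 0.35 to 0.725 m from the base axis. Payload 6 kg.
Tool frame: the origin (TCP) lies at the very end of the fingers, on their centre line; the grasp point (between the pads) lies 19 mm behind it; z points along the fingers, y is the line along which they close (so a half turn about z gives the same grasp; the last joint's range is limited). The gripper opens to 85 mm and grips with 20 to 120 N. Pads are 22 mm wide; open, the fingers measure 114 mm over their backs; the gripper's body (76 mm by 85 mm) begins 54 mm behind the grasp point. The pads swing forward as they close: fully open they stand 13 mm farther back than shut.
Start: joints at [1.439, 0.04, 0.085, 0, -1.615, -0.334], TCP at [0.269, 0.536, 0.231] pointing down, gripper open.
Joint ranges: [-2.56, 2.56], [-1.29, 2.01], [-1.08, 1.49], [-3.29, 1.98], [-2.81, -0.18], [-2.99, 2.99]. Speed limits (rad/s): [2.57, 2.57, 3.01, 3.14, 3.14, 3.14].

INTERFACE

Orientations are given as a unit quaternion [w, x, y, z].
In Python, from rig import manip gives the robot as it stands. The module is installed in compiled form; this text tells all that it offers.
- The arm moves only by the tool arm_command, never from a script. Its argument "rows" is a list that holds one entry, the list of rows, each a list of 6 numbers: the shift along the tool's x, y, z in mm, then the turn, a rotation vector about the tool's x, y, z in rad. A call has 1 to 20 rows; each row shifts and turns the commanded pose from where the row before left it, along the tool's axes as they then stand; what a row does not reach is not made up. A row lasts 1/8 s, in which the tool goes at most 62.5 mm and 10.7 degrees, less where a joint would pass 70% of its speed; a pose out of reach is approached as far as the arm can. A call with a gripper value outside its range is refused whole. "fingers" is the opening in per cent of the stroke, from 0 (shut) to 100 (fully open), set as the call begins (left out, the last holds). The fingers move at their own pace and stop on an object; "squeeze" is the grip in N (left out, the last holds). Time passes only in rows, so rows that do not move let the fingers close. It gives the time, the measured TCP pose, the force, the opening and the grip force at its end, in the units of the state.
- manip.get_state(): the state, without advancing time (a new reading comes with each control period).
- manip.camera(name): name is "side" or "top" or "wrist"; returns the picture (400x640x3 uint8, red, green, blue); there is no depth.
- manip.camera_info(name): a dict with "vfov" (degrees; the focal length in pixels is half the picture's height over the tangent of half this angle, whatever the lens; pixels are square), "cx", "cy" (the principal point, pixels), "dist" ([k1, k2, p1, p2, k3] as OpenCV has them; the pictures are not rectified), "rvec" (rotation vector, rad) and "tvec" (3), from world to camera coordinates, as OpenCV has them; the wrist camera has in their place "T_tool_cam" (4x4, takes a point from camera to tool coordinates, whose origin is the TCP and whose axes are the flange's). Camera axes: x right, y down, z forward; pixel columns grow to the right and rows downward; lengths in m; the calibration is good to about 2 mm. A picture is of the moment at which its call begins: read the wrist's pose just before it. camera_info takes no time and is no camera call.
- manip.finish_job(): hands the job in; it is judged then, once.
The state is a dict: "t": time; "joints": joint angles; "dq": joint speeds; "effort": joint torques, N m; "ee_pos": TCP position; "ee_rot": TCP orientation; "ft_force": force on the tool from outside, world axes, zero at the start; "torque": the same for the moment, N m; "width": finger opening in m; "grasp_force": force on a finger pad.
Only numpy, scipy, OpenCV 4.12 (cv2) and the standard library are available. Lean on these libraries where they do the work, as an engineer would, in place of code of your own. Each camera call takes 0.05 s, during which the arm holds its last target. There are 200 camera calls.

## Working session

There is one attempt and no reset: what is moved stays moved. The work goes in short steps, Python scripts to look and compute and a tool call to move; the robot and the scene stay as the last step left them, time stands still between calls to the robot, and variables do not carry over. Pictures are saved under pics/ and viewed, at most 14 in all, crops included, and the job is handed in when it is done.

Besides the shell and the picture viewer there is one more tool, called as name(argument=value, ...), one argument or row to a line, values as JSON. arm_command: Moves the arm, as the interface text tells. Its arguments: {"type":"object","properties":{"rows":{"type":"array"},"fingers":{"type":"number"},"squeeze":{"type":"number"}},"required":["rows"]}

```bash
mkdir -p pics && python3 - <<'E'
from rig import manip
import cv2
for n in ("top","side"):
    im=manip.camera(n); cv2.imwrite(f"pics/{n}0.png",im[:,:,::-1]); i=manip.camera_info(n); print(n,i)
print(manip.camera_info("wrist")); s=manip.get_state(); print(s)
E
```

```text
top {'vfov': 56.73893291705694, 'cx': 319.4758015859311, 'cy': 196.61011400013342, 'dist': array([-0.0374201,  0.       ,  0.       ,  0.       ,  0.       ]), 'rvec': array([ 2.12427235, -2.14453524,  0.17026569]), 'tvec': array([0.04115871, 0.54973537, 1.00573337])}
side {'vfov': 45.93979864932925, 'cx': 327.73719063004313, 'cy': 199.74477852002062, 'dist': array([-0.03359665,  0.        ,  0.        ,  0.        ,  0.        ]), 'rvec': array([ 2.14617551, -0.07308071,  0.02702638]), 'tvec': array([-0.56963419,  0.07713723,  1.27615986])}
{'vfov': 66.58091472516729, 'cx': 320.26352049654986, 'cy': 201.27813994302699, 'dist': array([-0.01615711,  0.        ,  0.        ,  0.        ,  0.        ]), 'T_tool_cam': array([[ 7.22036190e-04, -9.52626436e-01, -3.04141992e-01,
         7.88017029e-02],
       [ 9.99999736e-01,  6.61815237e-04,  3.01087357e-04,
        -1.23792771e-03],
       [-8.55379712e-05, -3.04142129e-01,  9.52626662e-01,
        -1.42612158e-01],
       [ 0.00000000e+00,  0.00000000e+00,  0.00000000e+00,
         1.00000000e+00]])}
{'t': 0.1, 'joints': array([ 1.43868330e+00,  4.07661020e-02,  8.38996601e-02, -4.04889322e-04,
       -1.61549718e+00, -3.33689313e-01]), 'dq': array([-0.00074871, -0.00140115,  0.00316836,  0.00163723, -0.00056438,
        0.00140953]), 'effort': array([-5.16895292e-03, -3.69351840e+01,  3.48279798e+01,  6.95152089e+00,
       -4.51436514e-03,  7.45068519e-06]), 'ee_pos': array([0.26929218, 0.53584072, 0.23036519]), 'ee_rot': array([ 8.00018074e-04,  9.73002629e-01, -2.30792610e-01, -1.22374601e-04]), 'ft_force': array([0.03157465, 1.15164771, 0.19181537]), 'torque': array([ 0.02621723, -0.01231553, -0.00376226]), 'grasp_force': 0.0, 'width': 0.08499825804084238}
```

View pics/top0.png

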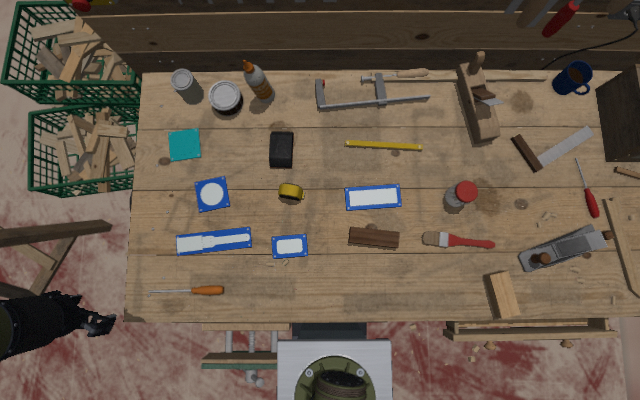

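View pics/side0.png

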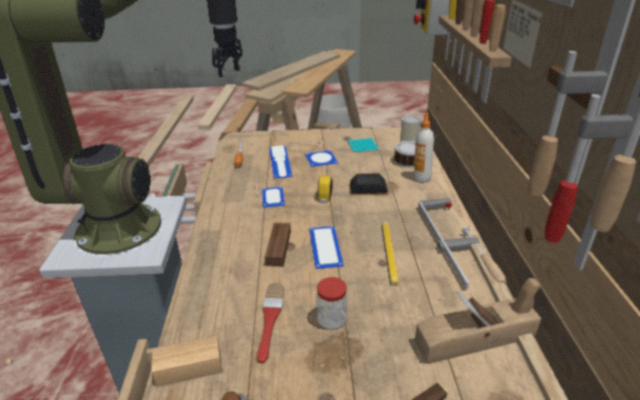

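```bash
cat > h.py <<'E'
import numpy as np, cv2
from scipy.spatial.transform import Rotation as R
from rig import manip
def cam(n,s=None):
    i=manip.camera_info(n); f=200/np.tan(np.radians(i['vfov'])/2)
    K=np.array([[f,0,i['cx']],[0,f,i['cy']],[0,0,1]])
    if n=='wrist':
        s=s or manip.get_state(); w,x,y,z=s['ee_rot']
        T=np.eye(4); T[:3,:3]=R.from_quat([x,y,z,w]).as_matrix(); T[:3,3]=s['ee_pos']; T=T@i['T_tool_cam']
        Rc,c=T[:3,:3],T[:3,3]
    else:
        Rw=R.from_rotvec(i['rvec']).as_matrix(); Rc=Rw.T; c=-Rc@i['tvec']
    return K,i['dist'],Rc,c
def world(C,px,z):
    K,d,Rc,c=C; p=cv2.undistortPoints(np.array(px,float).reshape(-1,1,2),K,d).reshape(-1,2)
    r=np.c_[p,np.ones(len(p))]@Rc.T
    return c+r*((z-c[2])/r[:,2])[:,None]
def proj(C,P):
    K,d,Rc,c=C; return cv2.projectPoints(np.array(P,float).reshape(-1,1,3),R.from_matrix(Rc.T).as_rotvec(),-Rc.T@c,K,d)[0].reshape(-1,2)
def rect(C,cnt,z):
    """min-area rectangle in the world: centre, size, angle of long side (deg)"""
    w=world(C,cnt.reshape(-1,2),z)[:,:2]; (c,s,a)=cv2.minAreaRect((w*1000).astype(np.float32))
    if s[0]<s[1]: s=s[::-1]; a+=90
    return np.round(c,1),np.round(s,1),round((a+90)%180-90,1)
def blobs(mask,amin=60):
    cs,_=cv2.findContours(mask.astype(np.uint8),cv2.RETR_EXTERNAL,cv2.CHAIN_APPROX_NONE)
    return [c for c in cs if cv2.contourArea(c)>amin]
def state():
    s=manip.get_state(); w,x,y,z=s['ee_rot']; m=R.from_quat([x,y,z,w]).as_matrix()
    print('t',round(s['t'],2),'tcp',np.round(s['ee_pos']*1000,1),'tool x dir',round(np.degrees(np.arctan2(m[1,0],m[0,0])),2),'tilt',np.round(m[:2,2],4),'j',np.round(s['joints'],2),'w',round(s['width']*1000,1),'F',np.round(s['ft_force'],1)); return s
E
python3 - <<'E'
from h import *
im=cv2.imread('pics/top0.png'); hsv=cv2.cvtColor(im,cv2.COLOR_BGR2HSV); H,S,V=cv2.split(hsv); C=cam('top'); print('cam',C[3])
for nm,m,z in [('blue',(H>100)&(H<125)&(S>140)&(V>80),.005),('white',(S<50)&(V>190),.005),('red',((H<7)|(H>173))&(S>130)&(V>70),.014),('yellow',(H>20)&(H<32)&(S>170)&(V>120),.03)]:
    for c in blobs(m,40):
        u=c.reshape(-1,2).mean(0)
        if 120<u[1]<310 and 130<u[0]<620: print(nm,np.round(u),*rect(C,c,z))
a=cv2.resize(im[170:270,165:325],None,fx=4.9,fy=4.9,interpolation=cv2.INTER_CUBIC); cv2.imwrite('pics/a.png',a)
b=cv2.resize(im[170:270,335:500],None,fx=4.8,fy=4.8,interpolation=cv2.INTER_CUBIC); cv2.imwrite('pics/b.png',b)
E
```

```text
cam [0.37929197 0.03248975 1.08188939]
blue [289. 246.] [413.5 124.8] [101.1  62.4] -85.3
blue [216. 240.] [429.7 345.4] [216.8  58.7] -83.7
blue [372. 197.] [ 554.6 -120.3] [162.2  67.4] -86.3
blue [211. 193.] [568.4 355.3] [92.1 92.1] 11.5
white [289. 246.] [413.  122.8] [67.4 36.6] -82.4
white [373. 197.] [ 555.5 -120.8] [137.5  42.7] -86.3
red [470. 242.] [ 422.1 -400.7] [130.9  31.9] 86.0
red [592. 203.] [ 530.5 -772.5] [88.  22.1] 12.1
red [467. 191.] [ 567.8 -396.7] [63.  59.8] 89.4
yellow [289. 189.] [574.9 122.6] [48.5 31.2] 78.9
yellow [382. 144.] [ 707.6 -151.3] [210.2  14.1] 86.0
```

View pics/a.png

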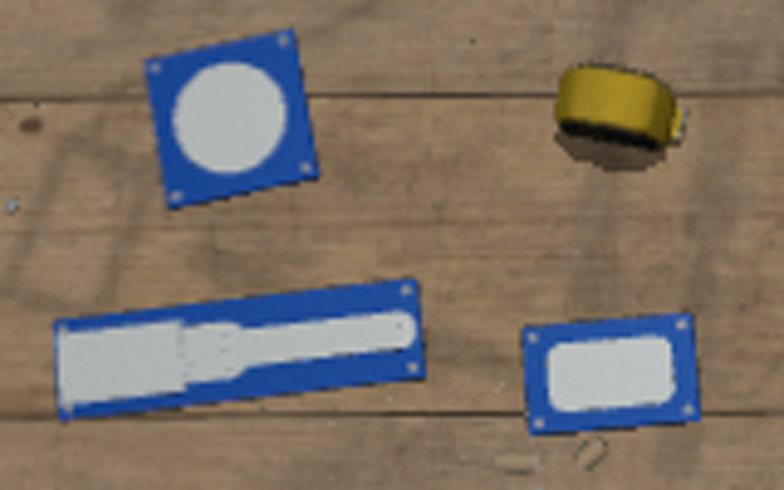

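View pics/b.png

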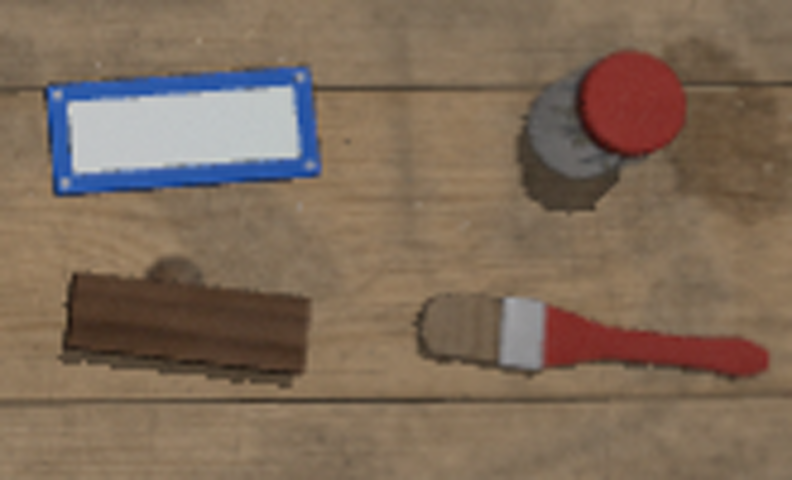

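Seen in top view: jar at (466,192), tape (290,191), brush (458,240, bristles left), dark block (374,237); mats: jar (211,193), tape (289,246), brush (215,241, broad head left), block (373,197).
Could be mistaken: turquoise pad (184,144) for the jar mat (blue, 211,193); cans (183,80)/(225,97) for the jar (red lid, 466,192); light block (503,295) for the dark block (374,237); red screwdriver (592,203) for the brush (458,240). The crops confirm the choices. I'll turn the tool to heading −90° and take wrist views on the way to the jar.

arm_command(
  rows=[
    [[0,0,-6,0,0,0.184],[0,0,-6,0,0,0.184],[0,0,-6,0,0,0.184],[0,0,-6,0,0,0.184],[0,0,-6,0,0,0.184],[0,0,-6,0,0,0.184],[20,-22,0,0,0,0],[20,-22,0,0,0,0],[20,-22,0,0,0,0],[20,-22,0,0,0,0],[20,-22,0,0,0,0],[20,-22,0,0,0,0],[20,-22,0,0,0,0],[20,-22,0,0,0,0],[20,-22,0,0,0,0],[20,-22,0,0,0,0],[0,0,0,0,0,0]],
  ],
  fingers=100,
  squeeze=40,
)

```text
t: 2.22
ee_pos: [0.4906, 0.335, 0.2666]
ee_rot: [-0.001, -0.707, 0.708, -0.0]
ft_force: [-0.9, 1.2, -0.1]
width: 0.0855
grasp_force: 0.0
```

```bash
cat >> h.py <<'E'
def snap(nm):
    s=state(); im=manip.camera('wrist')[:,:,::-1].copy(); cv2.imwrite(f'pics/{nm}.png',im); np.save(f'pics/{nm}.npy',np.r_[s['ee_pos'],s['ee_rot']]); return im,cam('wrist',s)
E
python3 -c "
from h import *
snap('wA')"
```

```text
t 2.23 tcp [490.6 335.  266.6] tool x dir -90.09 tilt [-0.0008 -0.0011] j [ 0.94  0.03  0.14 -0.   -1.68 -0.94] w 85.5 F [-0.9  1.2 -0.1]
```

View pics/wA.png

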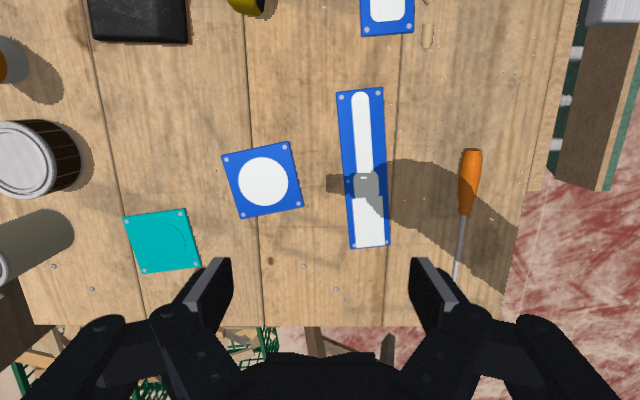

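The wrist view shows the jar mat (263,181), brush mat (364,170, broad head down = +y) and the turquoise decoy (162,241). On to further views.

arm_command(
  rows=[
    [[30,0,0,0,0,0],[35,0,0,0,0,0],[35,0,0,0,0,0],[35,0,0,0,0,0],[35,0,0,0,0,0],[30,0,0,0,0,0],[0,0,0,0,0,0]],
  ],
)

```text
t: 3.15
ee_pos: [0.4896, 0.1356, 0.2678]
ee_rot: [0.0, -0.707, 0.707, -0.0]
ft_force: [0.8, 0.7, 0.6]
width: 0.0854
grasp_force: 0.0
```

```bash
python3 -c "
from h import *
snap('wB')"
```

```text
t 3.15 tcp [489.6 135.6 267.8] tool x dir -90.01 tilt [0.0008 0.0005] j [ 0.67 -0.2  -0.07  0.   -1.69 -0.67] w 85.4 F [0.8 0.7 0.6]
```

arm_command(
  rows=[
    [[30,0,0,0,0,0],[35,0,0,0,0,0],[35,0,0,0,0,0],[35,0,0,0,0,0],[35,0,0,0,0,0],[35,0,0,0,0,0],[30,0,0,0,0,0],[0,0,0,0,0,0]],
  ],
)

```text
t: 4.2
ee_pos: [0.4902, -0.099, 0.2669]
ee_rot: [-0.0, -0.707, 0.707, 0.0]
ft_force: [0.4, 0.0, -0.9]
width: 0.0854
grasp_force: 0.0
```

```bash
python3 -c "
from h import *
snap('wC')"
```

```text
t 4.2 tcp [490.2 -99.  266.9] tool x dir -90.02 tilt [-0.0009 -0.0001] j [ 0.2  -0.22 -0.09 -0.   -1.7  -0.2 ] w 85.4 F [ 0.4  0.  -0.9]
```

arm_command(
  rows=[
    [[30,0,0,0,0,0],[35,0,0,0,0,0],[35,0,0,0,0,0],[35,0,0,0,0,0],[35,0,0,0,0,0],[35,0,0,0,0,0],[30,0,0,0,0,0],[0,0,0,0,0,0]],
  ],
)

```text
t: 5.25
ee_pos: [0.4909, -0.3337, 0.2663]
ee_rot: [0.0, 0.707, -0.707, -0.001]
ft_force: [-0.7, 0.3, 0.3]
width: 0.0855
grasp_force: 0.0
```

```bash
python3 - <<'E'
from h import *
snap('wD')
def C(nm):
    a=np.load(f'pics/{nm}.npy'); return cam('wrist',dict(ee_pos=a[:3],ee_rot=a[3:]))
for nm in 'wA wB wC wD'.split():
    im=cv2.imread(f'pics/{nm}.png'); H,S,V=cv2.split(cv2.cvtColor(im,cv2.COLOR_BGR2HSV)); Cc=C(nm)
    for n,m,z in [('blue',(H>100)&(H<125)&(S>140)&(V>80),.005),('red.014',((H<7)|(H>173))&(S>130)&(V>70),.014),('red.095',((H<7)|(H>173))&(S>130)&(V>70),.095),('yellow',(H>20)&(H<32)&(S>150)&(V>120),.065),('brown',(H<20)&(V<110)&(S>60),.03)]:
        for c in blobs(m,900):
            u=c.reshape(-1,2).mean(0)
            if u[1]<300: print(nm,n,np.round(u),*rect(Cc,c,z))
            if n=='blue':
                mm=np.zeros(H.shape,np.uint8); cv2.drawContours(mm,[c],-1,1,-1)
                for w in blobs(mm.astype(bool)&(S<90)&(V>120),500): print('   white',*rect(Cc,w,.005))
v=[cv2.resize(cv2.imread(f'pics/{n}.png')[:300],None,fx=.8,fy=.8) for n in('wB','wC')]
cv2.imwrite('pics/bc.png',np.vstack(v))
E
```

```text
t 5.25 tcp [ 490.9 -333.7  266.3] tool x dir -89.98 tilt [-0.0016  0.0006] j [-0.26  0.03  0.14 -0.   -1.68  0.26] w 85.5 F [-0.7  0.3  0.3]
wA blue [263. 179.] [569.8 357.4] [92.9 92.6] 11.8
   white [570.5 358.2] [67.4 67.2] 89.9
wA blue [364. 163.] [431.4 347.9] [218.5  58.8] -83.6
wA blue [386.  19.] [413.3 159.4] [63.1 37.2] 2.0
wA brown [485. 241.] [266.9 436.9] [131.2  61. ] -89.2
wA brown [446. 201.] [330.3 375.2] [137.7  63.4] 84.3
wA brown [ 69. 161.] [816.  326.2] [96.2 61.3] 79.9
wA brown [595. 103.] [162.2 266.4] [194.1  57.8] -90.0
   white [570.1 358.1] [66.8 66.6] -89.8
wB blue [358. 289.] [431.2 346.6] [218.2  58.7] -83.6
wB blue [376. 155.] [416. 126.] [100.7  62.8] -85.5
   white [415.3 126.6] [74.6 40.7] -84.9
wB yellow [255. 154.] [567.1 114.3] [68.3 34. ] 78.1
wB brown [ 84. 279.] [833.4 302.1] [95.  74.5] -55.8
wB brown [ 15. 293.] [945.7 363.5] [385.7  69.6] 70.7
wB brown [561. 235.] [162.1 246.8] [197.2  56.9] 89.9
wB brown [451. 226.] [316.9 224. ] [182.9  71.5] 87.7
   white [415.9 126.9] [75.  40.2] -86.4
wC blue [270. 145.] [ 556.9 -119.2] [161.9  68.1] -86.1
   white [ 557.3 -118.6] [140.7  45.6] -86.1
wC red.014 [589.  45.] [ 173.2 -240.8] [68.9 36.2] 68.3
wC red.095 [589.  45.] [ 238.5 -227.6] [54.8 28.8] 68.3
wC yellow [143. 114.] [ 685.7 -159.6] [198.7  14.6] 86.2
wC brown [359. 152.] [ 443.  -115.8] [138.9  54.5] 84.1
wD blue [278. 297.] [ 556.8 -120.2] [163.   67.9] -86.3
   white [ 557.3 -118.1] [141.4  45.5] -86.1
wD red.014 [258. 151.] [ 572.9 -351.3] [74.1 73.7] -0.0
wD red.014 [375. 114.] [ 419.3 -398.9] [136.8  36.4] 79.7
wD red.095 [258. 151.] [ 556.5 -363.5] [58.9 58.6] -0.0
wD red.095 [375. 114.] [ 434.3 -401.4] [108.8  28.9] 79.7
wD yellow [168. 253.] [ 683.3 -224.9] [134.1  15. ] 85.7
wD brown [ 19. 215.] [ 892.8 -270.5] [203.5  30.7] -88.8
wD brown [83. 88.] [ 793.8 -443.7] [195.7  78. ] 12.3
```

View pics/wD.png

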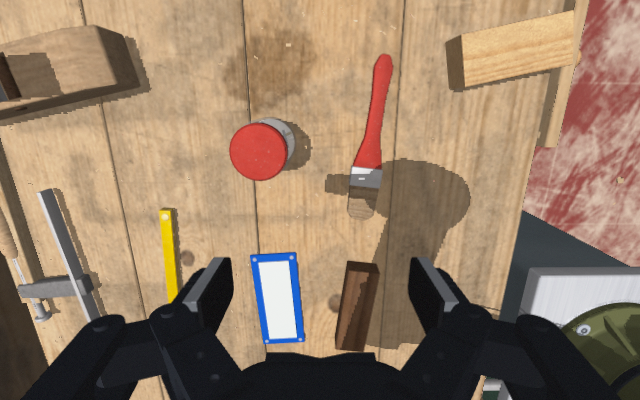

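View pics/bc.png

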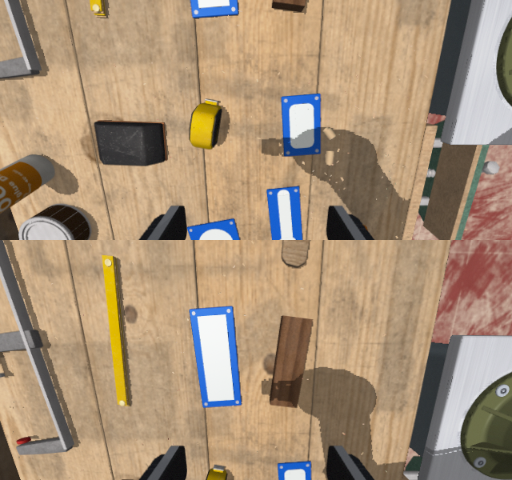

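wD: jar lid (258,151), brush (370,140, bristles toward +y). wB/wC: tape (255,154) with hook up (−y), block (359,152), block mat (270,145). Jar axis ≈ (556.5, −363.5); grasp it.

arm_command(
  rows=[
    [[10,-22,0,0,0,0],[10,-22,0,0,0,0],[9.8,-21.6,0,0,0,0],[0,0,25,0,0,0],[0,0,35,0,0,0],[0,0,35,0,0,0],[0,0,35,0,0,0],[0,0,30,0,0,0],[0,0,25,0,0,0],[0,0,20,0,0,0],[0,0,15,0,0,0],[0,0,13,0,0,0],[0,0,0,0,0,0],[0,0,0,0,0,0]],
  ],
)

```text
t: 7.05
ee_pos: [0.5564, -0.3638, 0.0353]
ee_rot: [-0.0, 0.707, -0.707, 0.001]
ft_force: [-0.8, 0.2, 1.0]
width: 0.0857
grasp_force: 0.0
```

arm_command(
  rows=[
    [[0,0,0,0,0,0],[0,0,0,0,0,0],[0,0,0,0,0,0],[0,0,0,0,0,0],[0,0,0,0,0,0],[0,0,0,0,0,0],[0,0,0,0,0,0],[0,0,0,0,0,0]],
  ],
  fingers=0,
  squeeze=40,
)

```text
t: 8.05
ee_pos: [0.5564, -0.3639, 0.0357]
ee_rot: [-0.0, 0.707, -0.707, 0.001]
ft_force: [-1.2, 0.5, 5.3]
width: 0.0646
grasp_force: 45.2
```

arm_command(
  rows=[
    [[0,0,-10,0,0,0],[0,0,-20,0,0,0],[0,0,-30,0,0,0],[0,0,-30,0,0,0],[0,0,-20,0,0,0],[-12,0,0,0,0,0],[-25,0,0,0,0,0],[-35,0,0,0,0,0],[-40,0,0,0,0,0],[-40,0,0,0,0,0],[-40,0,0,0,0,0],[-40,0,0,0,0,0],[-40,0,0,0,0,0],[-40,0,0,0,0,0],[-40,0,0,0,0,0]],
  ],
)

```text
t: 9.93
ee_pos: [0.5544, -0.0095, 0.1426]
ee_rot: [0.001, 0.708, -0.707, -0.001]
ft_force: [0.3, 0.6, -1.9]
width: 0.0646
grasp_force: 44.7
```

arm_command(
  rows=[
    [[-40,0,0,0,0,0],[-40,0,0,0,0,0],[-40,0,0,0,0,0],[-40,0,0,0,0,0],[-40,0,0,0,0,0],[-40,-2,0,0,0,0],[-40,-4,0,0,0,0],[-35,-4,0,0,0,0],[-25,-4,0,0,0,0],[-10,0,0,0,0,0],[0,0,0,0,0,0],[0,0,0,0,0,0]],
  ],
)

```text
t: 11.42
ee_pos: [0.569, 0.3378, 0.1442]
ee_rot: [0.0, 0.707, -0.707, 0.0]
ft_force: [-0.4, -0.2, -1.4]
width: 0.0649
grasp_force: 44.7
```

```bash
python3 - <<'E'
from h import *
s=state()
im=manip.camera('top')[:,:,::-1]; cv2.imwrite('pics/t1.png',cv2.resize(im[130:300,160:360],None,fx=3.5,fy=3.5))
E
```

```text
t 11.43 tcp [569.  337.8 144.2] tool x dir -89.97 tilt [-0.0003 -0.0004] j [ 0.84  0.21  0.11  0.   -1.47 -0.84] w 64.9 F [-0.4 -0.2 -1.4]
```

arm_command(
  rows=[
    [[-10,-0.7,0,0,0,0],[-10.4,-0.6,0,0,0,0],[0,0,20,0,0,0],[0,0,25,0,0,0],[0,0,20,0,0,0],[0,0,13,0,0,0],[0,0,10,0,0,0],[0,0,0,0,0,0],[0,0,0,0,0,0]],
  ],
)

```text
t: 12.6
ee_pos: [0.571, 0.3593, 0.0573]
ee_rot: [-0.001, 0.708, -0.707, 0.0]
ft_force: [0.2, 0.1, -1.9]
width: 0.0644
grasp_force: 44.7
```

```bash
python3 - <<'E'
from h import *
im,C=snap('w2'); H,S,V=cv2.split(cv2.cvtColor(im,cv2.COLOR_BGR2HSV)); s=manip.get_state()
z=.095+s['ee_pos'][2]-.0356
for c in blobs(((H<7)|(H>173))&(S>130)&(V>70),500): print(c.reshape(-1,2).mean(0),*rect(C,c,z))
E
```

```text
t 12.6 tcp [571.  359.3  57.3] tool x dir -89.94 tilt [0.0013 0.0008] j [ 0.86  0.28  0.03  0.   -1.32 -0.86] w 64.4 F [ 0.2  0.1 -1.9]
[320.42307692 312.45927602] [572.4 345.2] [55.  43.7] 0.2
```

View pics/w2.png

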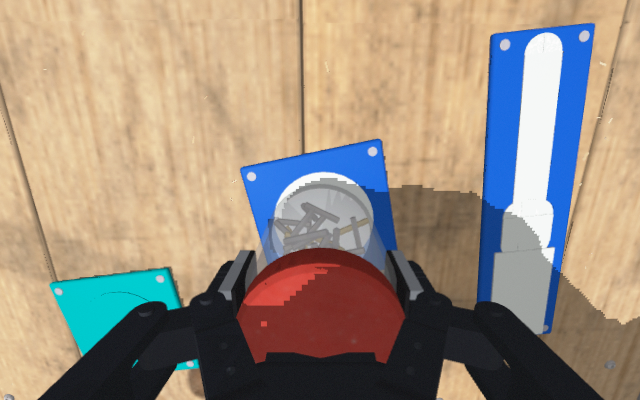

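The held jar is centred over its disc (lid front edge matches, allowing for the lid's visible side wall). Lower it.

arm_command(
  rows=[
    [[0,0,7,0,0,0],[0,0,5,0,0,0],[0,0,3,0,0,0],[0,0,1,0,0,0],[0,0,0,0,0,0],[0,0,0,0,0,0],[0,0,0.5,0,0,0],[0,0,0.5,0,0,0],[0,0,0,0,0,0]],
  ],
)

```text
t: 13.78
ee_pos: [0.5706, 0.359, 0.0407]
ee_rot: [-0.0, 0.708, -0.707, 0.0]
ft_force: [-5.7, -2.4, 7.0]
width: 0.0646
grasp_force: 45.8
```

arm_command(
  rows=[
    [[0,0,0,0,0,0],[0,0,0,0,0,0],[0,0,0,0,0,0],[0,0,0,0,0,0],[0,0,-6,0,0,0],[0,0,-15,0,0,0],[0,0,-30,0,0,0],[0,0,-40,0,0,0],[0,0,-40,0,0,0],[0,0,-40,0,0,0],[0,0,-20,0,0,0],[20,0,0,0,0,0],[35,0,0,0,0,0],[40,0,0,0,0,0],[40,0,0,0,0,0],[40,0,0,0,0,0],[30,0,0,0,0,0],[15,0,0,0,0,0],[0,0,0,0,0,0],[0,0,0,0,0,0]],
  ],
  fingers=100,
)

```text
t: 16.27
ee_pos: [0.5706, 0.1395, 0.23]
ee_rot: [0.0, 0.708, -0.707, -0.0]
ft_force: [-0.5, -0.1, 0.9]
width: 0.0854
grasp_force: 0.0
```

```bash
python3 - <<'E'
from h import *
im,C=snap('w3'); H,S,V=cv2.split(cv2.cvtColor(im,cv2.COLOR_BGR2HSV))
for c in blobs((H>18)&(H<32)&(S>150)&(V>110),500):
    print(c.reshape(-1,2).mean(0),*rect(C,c,.065))
for c in blobs((H>100)&(H<125)&(S>140)&(V>80),900): print('blue',*rect(C,c,.005))
for c in blobs(((H<7)|(H>173))&(S>130)&(V>70),500): print('lid',*rect(C,c,.1))
cv2.imwrite('pics/w3c.png',cv2.resize(im[60:320,150:460],None,fx=2.3,fy=2.3))
E
```

```text
t 16.27 tcp [570.6 139.5 230. ] tool x dir -89.92 tilt [-0.0004 -0.0001] j [ 0.58  0.01  0.05 -0.   -1.61 -0.58] w 85.4 F [-0.5 -0.1  0.9]
[322.00591716 157.78698225] [569.6 115.1] [66.7 32. ] 78.9
blue [570.2 356. ] [93.4 92.7] -78.3
blue [432.2 344.4] [214.4  58.5] -83.5
blue [416.4 125.7] [100.7  63.4] -85.4
```

View pics/w3c.png

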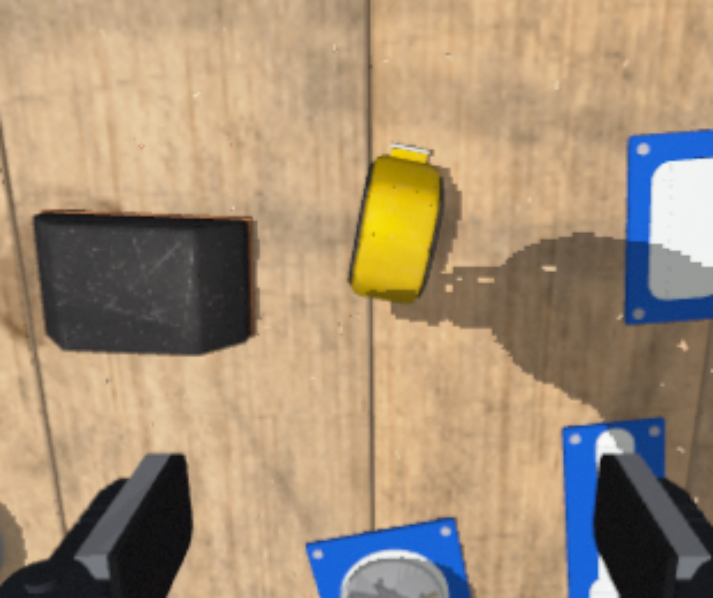

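```bash
python3 - <<'E'
from h import *
a=np.load('pics/w3.npy'); C=cam('wrist',dict(ee_pos=a[:3],ee_rot=a[3:]))
for n,p,zs in [('near',(319,191),(.02,.033,.05)),('far body',(327,127),(.033,.05,.06)),('hook',(329,122.5),(0,.006,.012))]:
    for z in zs: print(n,z,np.round(world(C,[p],z)[0]*1000,1))
E
```

```text
near 0.02 [573.3 161.9  20. ]
near 0.033 [573.3 158.2  33. ]
near 0.05 [573.2 153.4  50. ]
far body 0.033 [564.7  85.9  33. ]
far body 0.05 [565.   84.8  50. ]
far body 0.06 [565.3  84.1  60. ]
hook 0 [561.6  83.    0. ]
hook 0.006 [561.8  82.7   6. ]
hook 0.012 [561.9  82.4  12. ]
```

arm_command(
  rows=[
    [[8,0.5,0,0,0,0.096],[12.5,0.5,0,0,0,0.096],[0,0,20,0,0,0],[0,0,35,0,0,0],[0,0,35,0,0,0],[0,0,35,0,0,0],[0,0,30,0,0,0],[0,0,25,0,0,0],[0,0,20,0,0,0],[0,0,15,0,0,0],[0,0,3,0,0,0],[0,0,0,0,0,0],[0,0,0,0,0,0]],
  ],
  fingers=65,
)

```text
t: 17.95
ee_pos: [0.5692, 0.1188, 0.0134]
ee_rot: [0.001, -0.637, 0.771, -0.0]
ft_force: [-0.8, -0.4, 0.6]
width: 0.0556
grasp_force: 0.0
```

arm_command(
  rows=[
    [[0,0,0,0,0,0],[0,0,0,0,0,0],[0,0,0,0,0,0],[0,0,0,0,0,0],[0,0,0,0,0,0],[0,0,0,0,0,0],[0,0,0,0,0,0]],
  ],
  fingers=0,
)

```text
t: 18.82
ee_pos: [0.5689, 0.1187, 0.013]
ee_rot: [0.0, -0.637, 0.771, -0.0]
ft_force: [-1.2, 0.2, 5.4]
width: 0.0336
grasp_force: 39.9
```

```bash
python3 - <<'E'
from h import *
im,C=snap('w4'); cv2.imwrite('pics/w4c.png',im[100:400,100:540])
E
```

```text
t 18.82 tcp [568.9 118.7  13. ] tool x dir -100.93 tilt [0.0009 0.0001] j [ 0.55  0.08 -0.28  0.   -1.21 -0.74] w 33.6 F [-1.2  0.2  5.4]
```

View pics/w4c.png

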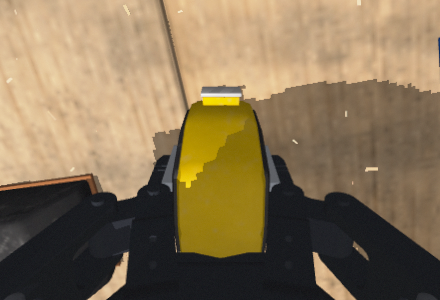

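arm_command(
  rows=[
    [[0,0,-8,0,0,0],[0,0,-16,0,0,0],[0,0,-16,0,0,-0.09],[0,0,0,0,0,-0.09],[0,0,0,0,0,-0.089],[-2,15,0,0,0,0],[-2.6,22,0,0,0,0],[-3,25,0,0,0,0],[-3,25,0,0,0,0],[-3,25,0,0,0,0],[-3,22,0,0,0,0],[-3,18,0,0,0,0],[0,0,0,0,0,0],[0,0,10,0,0,0],[0,0,10,0,0,0],[0,0,0,0,0,0],[0,0,0,0,0,0]],
  ],
)

```text
t: 21.0
ee_pos: [0.4157, 0.126, 0.0322]
ee_rot: [0.0, 0.734, -0.679, 0.0]
ft_force: [0.9, -0.1, -1.4]
width: 0.0336
grasp_force: 40.4
```

```bash
python3 - <<'E'
from h import *
im,C=snap('w5'); H,S,V=cv2.split(cv2.cvtColor(im,cv2.COLOR_BGR2HSV))
for c in blobs((H>100)&(H<125)&(S>140)&(V>80),900): print('blue',c.reshape(-1,2).mean(0),*rect(C,c,.005))
cv2.imwrite('pics/w5c.png',im[100:400,100:540])
E
```

```text
t 21.0 tcp [415.7 126.   32.2] tool x dir -85.55 tilt [-0.0004 -0.0008] j [ 0.76 -0.37 -0.64  0.   -1.3  -0.69] w 33.6 F [ 0.9 -0.1 -1.4]
blue [323.50298211 193.83101392] [417.2 106.3] [62.9 62. ] 4.5
```

View pics/w5c.png

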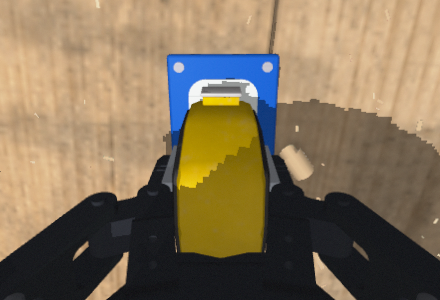

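arm_command(
  rows=[
    [[0,0,6,0,0,0],[0,0,4,0,0,0],[0,0,2.5,0,0,0],[0,0,1,0,0,0],[0,0,0,0,0,0],[0,0,0.5,0,0,0],[0,0,0,0,0,0],[0,0,0,0,0,0]],
  ],
)

```text
t: 22.05
ee_pos: [0.4155, 0.1263, 0.0184]
ee_rot: [-0.0, 0.734, -0.679, 0.0]
ft_force: [0.5, 0.1, -3.2]
width: 0.0336
grasp_force: 40.4
```

arm_command(
  rows=[
    [[0,0,0.5,0,0,0],[0,0,0,0,0,0],[0,0,0.5,0,0,0],[0,0,0,0,0,0]],
  ],
)

```text
t: 22.55
ee_pos: [0.4156, 0.1263, 0.018]
ee_rot: [-0.0, 0.734, -0.679, 0.0]
ft_force: [-4.2, -0.6, 4.2]
width: 0.0334
grasp_force: 41.3
```

arm_command(
  rows=[
    [[0,0,0,0,0,0],[0,0,0,0,0,0],[0,0,0,0,0,0],[0,0,-6,0,0,0],[0,0,-20,0,0,0],[0,0,-35,0,0,0],[0,0,-35,0,0,0],[0,0,-35,0,0,0],[0,0,-30,0,0,0],[0,0,-20,0,0,0.078],[20,0,0,0,0,0],[35,0,0,0,0,0],[40,0,0,0,0,0],[40,0,0,0,0,0],[40,0,0,0,0,0],[40,0,0,0,0,0],[40,0,0,0,0,0],[40,0,0,0,0,0],[40,0,0,0,0,0],[40,0,0,0,0,0]],
  ],
  fingers=65,
)

```text
t: 25.05
ee_pos: [0.4154, -0.2502, 0.1989]
ee_rot: [0.0, -0.707, 0.707, -0.0]
ft_force: [0.5, 0.5, 0.7]
width: 0.0553
grasp_force: 0.0
```

arm_command(
  rows=[
    [[35,0,0,0,0,0],[25,0,0,0,0,0],[10,0,0,0,0,0],[0,0,0,0,0,0],[0,0,0,0,0,0]],
  ],
)

```text
t: 25.68
ee_pos: [0.4157, -0.3181, 0.1985]
ee_rot: [-0.0, 0.707, -0.707, 0.0]
ft_force: [0.6, 0.1, 0.0]
width: 0.0555
grasp_force: 0.0
```

```bash
python3 - <<'E'
from h import *
im,C=snap('w6'); cv2.imwrite('pics/w6c.png',cv2.resize(im[0:270,150:510],None,fx=2.2,fy=2.2))
H,S,V=cv2.split(cv2.cvtColor(im,cv2.COLOR_BGR2HSV))
for c in blobs(((H<7)|(H>173))&(S>130)&(V>70),500): print('red',np.round(c.reshape(-1,2).mean(0)),*rect(C,c,.010))
E
```

```text
t 25.68 tcp [ 415.7 -318.1  198.5] tool x dir -89.96 tilt [ 0.0003 -0.0001] j [-0.27 -0.17 -0.17 -0.   -1.57  0.27] w 55.5 F [0.6 0.1 0. ]
red [570. 109.] [ 151.2 -390.3] [61.6 41.5] 68.7
red [316. 100.] [ 426.  -399.3] [138.5  37.5] 87.0
```

View pics/w6c.png

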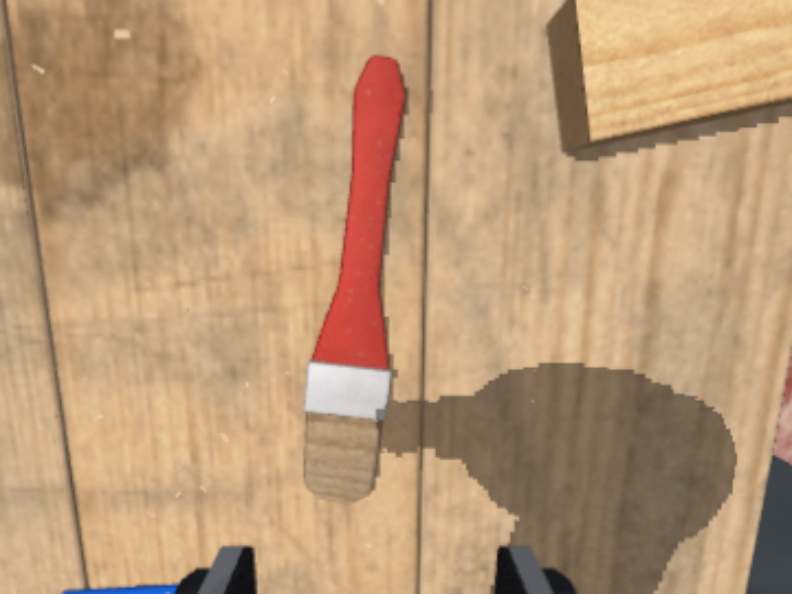

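The brush: handle tip at crop (381,55), ferrule corners (308,362)-(386,417), bristle end (340,500).

```bash
python3 - <<'E'
from h import *
a=np.load('pics/w6.npy'); C=cam('wrist',dict(ee_pos=a[:3],ee_rot=a[3:]))
P=np.array([(308,362),(391,370),(305,411),(386,417),(340,500),(381,56)])/2.2+[150,0]
w=world(C,P,.012)[:,:2]*1000; print(np.round(w,1)); f=w[:4].mean(0)
d=w[4]-w[5]; print('ferrule',f,'len',np.linalg.norm(d),'head dir',np.degrees(np.arctan2(d[1],d[0])),'mid',(w[4]+w[5])/2)
t=(w[0]-w[1]+w[2]-w[3]); print('width',np.linalg.norm(t)/2,'perp heading',np.degrees(np.arctan2(t[1],t[0]))+90)
# brush mat outline in wA
a=np.load('pics/wA.npy'); C=cam('wrist',dict(ee_pos=a[:3],ee_rot=a[3:])); im=cv2.imread('pics/wA.png'); H,S,V=cv2.split(cv2.cvtColor(im,cv2.COLOR_BGR2HSV))
m=(H>100)&(H<125)&(S>140)&(V>60); c=[c for c in blobs(m,900) if 330<c.reshape(-1,2).mean(0)[0]<380][0]
M=np.zeros(H.shape,np.uint8); cv2.drawContours(M,[c],-1,1,-1); M=cv2.erode(M,np.ones((3,3),np.uint8),borderValue=0)
ys,xs=np.nonzero((M>0)&(S<110)); W=world(C,np.c_[xs,ys],.005)[:,:2]*1000
r,s,ang=rect(C,c,.005); u=np.array([np.cos(np.radians(ang+180)),np.sin(np.radians(ang+180))]); n=np.array([-u[1],u[0]])
q=(W-r)@u; l=(W-r)@n; print('mat',r,s,ang,'u range',np.percentile(q,[0,.3,99.7,100]),'head lat',np.percentile(l[q>40],[1,99]),'handle lat',np.percentile(l[(q<-30)&(q>-80)],[1,99]))
E
```

```text
[[ 450.1 -332.3]
 [ 408.9 -328.3]
 [ 452.4 -307.1]
 [ 411.2 -304. ]
 [ 435.3 -258.4]
 [ 414.4 -467.8]]
ferrule [ 430.64862208 -317.96234077] len 210.49577196205524 head dir 84.31702272696997 mid [ 424.86980612 -363.11390651]
width 41.367556499840624 perp heading 85.0905173061985Traceback (most recent call last):
  File "<stdin>", line 13, in <module>
    return _quantile_unchecked(
        a, q, axis, out, overwrite_input, method, keepdims, weights)
    return _ureduce(a,
                    func=_quantile_ureduce_func,
    ...<5 lines>...
                    overwrite_input=overwrite_input,
                    method=method)
    r = func(a, **kwargs)
    result = _quantile(arr,
                       quantiles=q,
    ...<2 lines>...
                       out=out,
                       weights=wgt)
    slices_having_nans = np.isnan(arr[-1, ...])
                                  ~~~^^^^^^^^^
IndexError: index -1 is out of bounds for axis 0 with size 0
```

```bash
python3 - <<'E'
from h import *
a=np.load('pics/wA.npy'); C=cam('wrist',dict(ee_pos=a[:3],ee_rot=a[3:])); im=cv2.imread('pics/wA.png'); H,S,V=cv2.split(cv2.cvtColor(im,cv2.COLOR_BGR2HSV))
m=(H>100)&(H<125)&(S>140)&(V>50); m[:60]=0; m[:,:320]=0
ys,xs=np.nonzero(m); c=cv2.convexHull(np.c_[xs,ys].astype(np.int32))
M=np.zeros(H.shape,np.uint8); cv2.fillPoly(M,[c],1)
ys,xs=np.nonzero((M>0)&(S<110)); W=world(C,np.c_[xs,ys],.005)[:,:2]*1000
r,s,ang=rect(C,c,.005); u=np.array([np.cos(np.radians(ang+180)),np.sin(np.radians(ang+180))]); n=np.array([-u[1],u[0]])
q=(W-r)@u; l=(W-r)@n; print('mat',r,s,ang,len(q),'u range',np.percentile(q,[0,.3,99.7,100]),'head lat',np.percentile(l[q>40],[1,99]),'handle lat',np.percentile(l[(q<-30)&(q>-80)],[1,99]))
E
```

```text
mat [431.4 347.9] [218.5  58.8] -83.6 3754 u range [-109.67205709 -108.43499355  109.13426546  109.86697812] head lat [-28.57912174  25.33623604] handle lat [-29.69373062  29.83930409]
```

arm_command(
  rows=[
    [[0,-7,0,0,0,0],[0,-7.8,0,0,0,0],[0,0,20,0,0,0.093],[0,0,35,0,0,0],[0,0,35,0,0,0],[0,0,35,0,0,0],[0,0,30,0,0,0],[0,0,20,0,0,0],[0,0,12,0,0,0],[0,0,7,0,0,0],[0,0,0,0,0,0],[0,0,0,0,0,0]],
  ],
)

```text
t: 27.22
ee_pos: [0.4309, -0.319, 0.0053]
ee_rot: [0.0, -0.674, 0.739, -0.001]
ft_force: [0.7, 0.1, 0.2]
width: 0.0557
grasp_force: 0.0
```

```bash
python3 - <<'E'
from h import *
im,C=snap('w7'); cv2.imwrite('pics/w7c.png',im[100:400,100:540])
E
```

```text
t 27.23 tcp [ 430.9 -319.     5.3] tool x dir -95.32 tilt [ 0.0013 -0.0007] j [-0.26 -0.04 -0.41  0.   -1.2   0.17] w 55.7 F [0.7 0.1 0.2]
```

View pics/w7c.png

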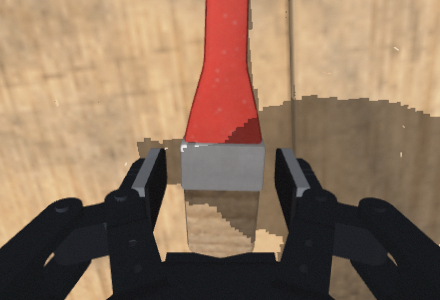

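arm_command(
  rows=[
    [[0,0,2,0,0,0],[0,0,0,0,0,0],[0,0,0,0,0,0],[0,0,0,0,0,0],[0,0,0,0,0,0],[0,0,0,0,0,0]],
  ],
  fingers=0,
  squeeze=40,
)

```text
t: 28.02
ee_pos: [0.431, -0.3191, 0.0039]
ee_rot: [0.0, -0.674, 0.739, -0.001]
ft_force: [-1.1, 1.7, 6.7]
width: 0.0406
grasp_force: 39.8
```

arm_command(
  rows=[
    [[0,0,-10,0,0,0],[0,0,-20,0,0,0],[0,0,-30,0,0,-0.1],[0,0,-30,0,0,-0.104],[0,0,-20,0,0,0],[-15,-1.6,0,0,0,0],[-28,-3,0,0,0,0],[-40,-4.22,0,0,0,0],[-40,-4.22,0,0,0,0],[-40,-4.22,0,0,0,0],[-40,-4.22,0,0,0,0],[-40,-4.22,0,0,0,0],[-40,-4.22,0,0,0,0],[-40,-4.22,0,0,0,0],[-40,-4.22,0,0,0,0]],
  ],
)

```text
t: 29.9
ee_pos: [0.4271, 0.0479, 0.1113]
ee_rot: [0.0, 0.745, -0.667, -0.0]
ft_force: [0.6, -0.3, -0.1]
width: 0.0406
grasp_force: 40.5
```

arm_command(
  rows=[
    [[-40,-4.22,0,0,0,0],[-40,-4.22,0,0,0,0],[-40,-4.22,0,0,0,0],[-40,-4.22,0,0,0,0],[-40,-4.22,0,0,0,0],[-40,-4.22,0,0,0,0],[-40,-4.22,0,0,0,0],[-35,-3.7,0,0,0,0],[-20,-2.1,0,0,0,0],[-9.4,-0.9,0,0,0,0],[0,0,0,0,0,0],[0,0,0,0,0,0]],
  ],
)

```text
t: 31.4
ee_pos: [0.4262, 0.3918, 0.1124]
ee_rot: [-0.0, 0.745, -0.667, 0.0]
ft_force: [0.5, -0.8, -0.9]
width: 0.0409
grasp_force: 40.5
```

arm_command(
  rows=[
    [[0,0,20,0,0,0],[0,0,25,0,0,0],[0,0,20,0,0,0],[0,0,15,0,0,0],[0,0,10,0,0,0],[0,0,0,0,0,0],[0,0,0,0,0,0]],
  ],
)

```text
t: 32.28
ee_pos: [0.4265, 0.393, 0.0231]
ee_rot: [-0.001, 0.745, -0.667, 0.0]
ft_force: [0.9, -0.6, -1.1]
width: 0.0404
grasp_force: 40.5
```

```bash
python3 - <<'E'
from h import *
im,C=snap('w8'); cv2.imwrite('pics/w8c.png',cv2.resize(im[:330,200:440],None,fx=1.8,fy=1.8))
t=manip.camera('top')[:,:,::-1]; cv2.imwrite('pics/t8.png',t)
E
```

```text
t 32.27 tcp [426.5 393.   23.1] tool x dir -83.63 tilt [0.0009 0.0009] j [ 1.09  0.06 -0.28  0.   -1.23 -0.98] w 40.4 F [ 0.9 -0.6 -1.1]
```

View pics/w8c.png

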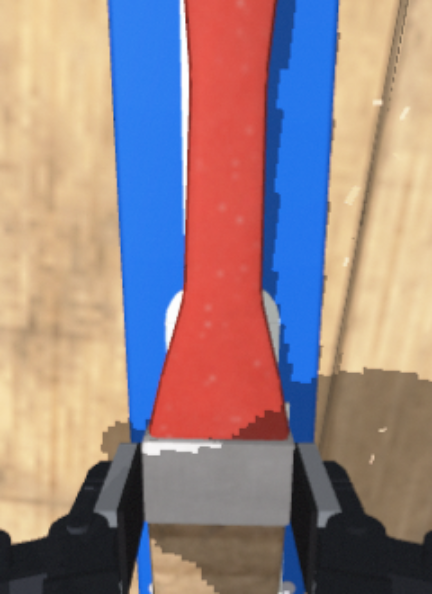

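```bash
python3 - <<'E'
from h import *
a=np.load('pics/w8.npy'); C=cam('wrist',dict(ee_pos=a[:3],ee_rot=a[3:])); im=cv2.imread('pics/w8.png'); H,S,V=cv2.split(cv2.cvtColor(im,cv2.COLOR_BGR2HSV))
B=(H>100)&(H<125)&(S>130)&(V>40); Rd=((H<7)|(H>173))&(S>120)&(V>50)
def edges(m,rows,z,z2=None):
    L=[];Rr=[]
    for v in rows:
        x=np.nonzero(m[v,200:440])[0]+200; L.append((x[0]-.5,v));Rr.append((x[-1]+.5,v))
    out=[]
    for P in(L,Rr):
        w=world(C,P,z)[:,:2]*1000; k=np.polyfit(w[:,1],w[:,0],1); out.append((round(np.degrees(np.arctan2(1,k[0])),2),[round(np.polyval(k,y),1) for y in(290,340)]))
    m=(np.array(out[0][1])+out[1][1])/2
    return out,m
print('mat',edges(B,range(5,230),.005))
for z in(.022,.026,.033): print('handle',z,edges(Rd,range(5,150),z))
print('ferr',edges(Rd,range(228,240),.031))
E
```

```text
mat ([(np.float64(96.44), [np.float64(467.6), np.float64(461.9)]), (np.float64(96.36), [np.float64(408.3), np.float64(402.7)])], array([437.95, 432.3 ]))
handle 0.022 ([(np.float64(94.89), [np.float64(446.4), np.float64(442.1)]), (np.float64(95.2), [np.float64(427.2), np.float64(422.7)])], array([436.8, 432.4]))
handle 0.026 ([(np.float64(94.89), [np.float64(446.2), np.float64(441.9)]), (np.float64(95.2), [np.float64(427.6), np.float64(423.0)])], array([436.9 , 432.45]))
handle 0.033 ([(np.float64(94.89), [np.float64(445.8), np.float64(441.5)]), (np.float64(95.2), [np.float64(428.1), np.float64(423.6)])], array([436.95, 432.55]))
ferr ([(np.float64(82.88), [np.float64(436.7), np.float64(442.9)]), (np.float64(108.71), [np.float64(439.6), np.float64(422.7)])], array([438.15, 432.8 ]))
```

```bash
python3 - <<'E'
from h import *
a=np.load('pics/w8.npy'); C=cam('wrist',dict(ee_pos=a[:3],ee_rot=a[3:])); im=cv2.imread('pics/w8.png')
k=lambda u,v:(u/1.8+200,v/1.8)
print(world(C,[k(288,403)],.005)*1000, world(C,[k(145,437),k(291,440)],.032)*1000,world(C,[k(145,437),k(291,440)],.029)*1000)
cv2.imwrite('pics/w8d.png',cv2.resize(np.vstack([im[205:265,260:380],im[300:350,260:380]]),None,fx=5,fy=5,interpolation=cv2.INTER_CUBIC))
E
```

```text
[[406.88800602 378.15529289   5.        ]] [[448.42050331 381.7221703   32.        ]
 [409.42738019 378.2161761   32.        ]] [[448.69043601 383.19302348  29.        ]
 [408.82221033 379.60834606  29.        ]]
```

View pics/w8d.png

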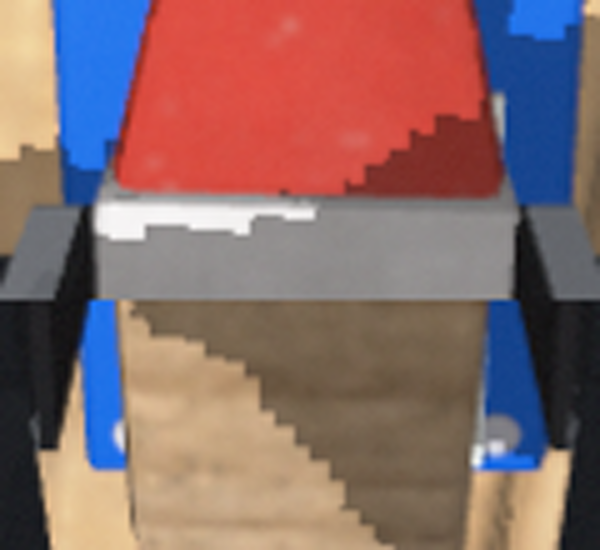

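arm_command(
  rows=[
    [[0,1.2,0,0,0,-0.023],[0,0,6,0,0,0],[0,0,4,0,0,0],[0,0,2.5,0,0,0],[0,0,1,0,0,0],[0,0,0,0,0,0],[0,0,0.5,0,0,0],[0,0,0,0,0,0]],
  ],
)

```text
t: 33.38
ee_pos: [0.425, 0.3925, 0.0089]
ee_rot: [-0.0, 0.753, -0.658, 0.0]
ft_force: [-2.7, -1.9, 5.9]
width: 0.0407
grasp_force: 41.2
```

arm_command(
  rows=[
    [[0,0,0.5,0,0,0],[0,0,0,0,0,0],[0,0,0,0,0,0]],
  ],
)

```text
t: 33.75
ee_pos: [0.425, 0.3925, 0.0089]
ee_rot: [-0.0, 0.753, -0.658, 0.0]
ft_force: [-4.4, -4.2, 7.4]
width: 0.0411
grasp_force: 41.5
```

arm_command(
  rows=[
    [[0,0,0,0,0,0],[0,0,0,0,0,0],[0,0,0,0,0,0],[0,0,0,0,0,0],[0,0,-6,0,0,0],[0,0,-20,0,0,0],[0,0,-40,0,0,0],[0,0,-40,0,0,0],[0,0,-40,0,0,0],[0,0,-40,0,0,0],[0,0,-30,0,0,0],[20,0,0,0,0,0.134],[30,0,0,0,0,0],[20,0,0,0,0,0],[0,0,0,0,0,0],[0,0,0,0,0,0]],
  ],
  fingers=65,
)

```text
t: 35.75
ee_pos: [0.4276, 0.3229, 0.2239]
ee_rot: [-0.0, 0.707, -0.707, -0.0]
ft_force: [0.5, 0.9, -0.1]
width: 0.0558
grasp_force: 0.0
```

```bash
python3 - <<'E'
from h import *
im,C=snap('w9'); cv2.imwrite('pics/w9c.png',im)
E
```

```text
t 35.75 tcp [427.6 322.9 223.9] tool x dir -90.0 tilt [0.0001 0.0003] j [ 1.02 -0.13 -0.1  -0.   -1.61 -1.02] w 55.8 F [ 0.5  0.9 -0.1]
```

arm_command(
  rows=[
    [[20,0,0,0,0,0],[35,-2,0,0,0,0],[40,-3,0,0,0,0],[40,-3,0,0,0,0],[40,-3,0,0,0,0],[40,-3,0,0,0,0],[40,-3,0,0,0,0],[40,-3,0,0,0,0],[40,0,0,0,0,0],[35,0,0,0,0,0],[25,0,0,0,0,0],[15,0,0,0,0,0],[0,0,0,0,0,0],[0,0,0,0,0,0]],
  ],
)

```text
t: 37.55
ee_pos: [0.4476, -0.087, 0.2238]
ee_rot: [0.0, 0.707, -0.707, -0.0]
ft_force: [-0.1, 0.9, -0.5]
width: 0.0555
grasp_force: 0.0
```

```bash
python3 - <<'E'
from h import *
im,C=snap('w10'); H,S,V=cv2.split(cv2.cvtColor(im,cv2.COLOR_BGR2HSV))
for c in blobs((H<20)&(V<110)&(S>60),900): print('brown',np.round(c.reshape(-1,2).mean(0)),*rect(C,c,.03))
for c in blobs((H>100)&(H<125)&(S>140)&(V>60),900): print('blue',*rect(C,c,.005))
a=cv2.imread('pics/w9c.png')[20:320,140:500]; b=im[20:320,140:500]
cv2.imwrite('pics/m.png',np.hstack([a,b]))
E
```

```text
t 37.55 tcp [447.6 -87.  223.8] tool x dir -89.98 tilt [-0.0001  0.0001] j [ 0.25 -0.35 -0.28 -0.   -1.65 -0.25] w 55.5 F [-0.1  0.9 -0.5]
blue [415.6 124.5] [101.4  62.5] -85.1
blue [ 556.7 -119.1] [163.1  68.2] -86.3
```

View pics/m.png

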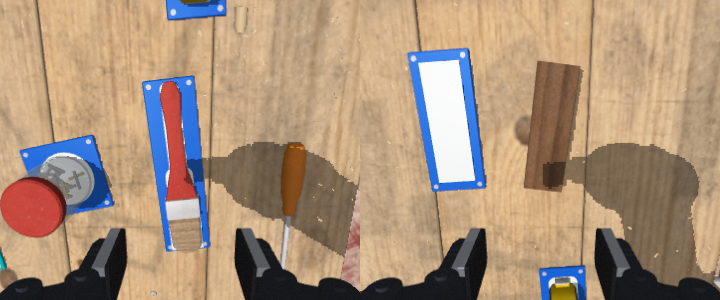

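I've now viewed 16 pictures, which is over the 14 limit, so the rest is numeric only. The last one shows the brush lying on its outline, and the block at (337,145) with its mat at (227,140).

```bash
python3 - <<'E'
from h import *
a=np.load('pics/w10.npy'); C=cam('wrist',dict(ee_pos=a[:3],ee_rot=a[3:])); im=cv2.imread('pics/w10.png'); H,S,V=cv2.split(cv2.cvtColor(im,cv2.COLOR_BGR2HSV))
m=np.zeros(H.shape,np.uint8); print('V block',np.percentile(V[100:170,325:345],[5,50,95]),'S',np.median(S[100:170,325:345]),'wood V',np.median(V[100:150,400:440]),'S',np.median(S[100:150,400:440]))
gc=np.full(H.shape,2,np.uint8); gc[:]=cv2.GC_BGD; gc[70:225,295:370]=cv2.GC_PR_BGD
poly=np.array([(317,82),(360,88),(342,209),(305,205)]); cv2.fillPoly(gc,[poly],cv2.GC_PR_FGD); cv2.fillPoly(gc,[((poly-poly.mean(0))*.75+poly.mean(0)).astype(np.int32)],cv2.GC_FGD)
cv2.grabCut(im,gc,None,np.zeros((1,65)),np.zeros((1,65)),4,cv2.GC_INIT_WITH_MASK)
for c in blobs((gc==1)|(gc==3),900):
    print(c.reshape(-1,2).min(0),c.reshape(-1,2).max(0),*rect(C,c,.03)); print(cv2.boxPoints(cv2.minAreaRect(c)).round(1).tolist())
# brush check from w9
a=np.load('pics/w9.npy'); C=cam('wrist',dict(ee_pos=a[:3],ee_rot=a[3:])); im=cv2.imread('pics/w9.png'); H,S,V=cv2.split(cv2.cvtColor(im,cv2.COLOR_BGR2HSV))
B=(H>100)&(H<125)&(S>130)&(V>40); B[:80]=0; B[:,:270]=0; B[:,360:]=0; ys,xs=np.nonzero(B); print('mat',*rect(C,cv2.convexHull(np.c_[xs,ys].astype(np.int32)),.005))
Rd=((H<7)|(H>173))&(S>120)&(V>50); Rd[:,:270]=0
c=max(blobs(Rd),key=len); w=world(C,c.reshape(-1,2),.012)[:,:2]*1000; h=w[(w[:,1]<330)&(w[:,1]>255)]; print('handle y',w[:,1].min(),w[:,1].max(),'centre x at 265,320',[np.median([h[abs(h[:,1]-y)<4][:,0].min(),h[abs(h[:,1]-y)<4][:,0].max()]) for y in(265,320)])
E
```

```text
V block [104.95 127.   139.  ] S 122.0 wood V 211.0 S 85.0
[304  81] [362 211] [ 436.6 -115.5] [140.2  48.6] 83.1
[[302.6000061035156, 207.6999969482422], [317.20001220703125, 80.19999694824219], [362.6000061035156, 85.4000015258789], [348.0, 212.89999389648438]]
mat [431.1 347.8] [218.6  59.1] -83.5
handle y 242.35332333457026 383.41928787751806 centre x at 265,320 [np.float64(439.99811579659763), np.float64(434.53761638575884)]
```

```bash
python3 - <<'E'
from h import *
a=np.load('pics/w10.npy'); C=cam('wrist',dict(ee_pos=a[:3],ee_rot=a[3:])); im=cv2.imread('pics/w10.png'); g=cv2.GaussianBlur(im,(3,3),0).astype(float).sum(2)
L=[];Rr=[]
for v in range(95,170):
    e=np.diff(g[v]); cx=339-(v-85)*.12
    l=slice(int(cx)-32,int(cx)-12); r=slice(int(cx)+12,int(cx)+32)
    L.append((l.start+np.argmin(e[l])+.5,v)); Rr.append((r.start+np.argmax(e[r])+.5,v))
for P in(L,Rr):
    w=world(C,P,.03)[:,:2]*1000; k=np.polyfit(w[:,1],w[:,0],1); d=abs(w[:,0]-np.polyval(k,w[:,1])); k=np.polyfit(w[d<1.5,1],w[d<1.5,0],1)
    print('ang',np.degrees(np.arctan2(1,k[0])),'x at -115',np.polyval(k,-115.),(d<1.5).sum())
for col in(325,335):
    e=np.diff(g[:,col]); print(col,'top',np.argsort(e[70:100])[:2]+70,world(C,[(col,70+np.argmin(e[70:100])+.5)],.03)*1000,'bot',np.argsort(-e[195:222])[:3]+195,world(C,[(col,195+np.argmax(e[195:222])+.5)],.03)*1000)
E
```

```text
ang 82.77551754168073 x at -115 461.4851177958596 42
ang 83.58796818770438 x at -115 411.8329642901805 75
325 top [81 80] [[ 444.09135424 -186.55892065   30.        ]] bot [210 209 206] [[443.2837932 -45.4364428  30.       ]]
335 top [82 81] [[ 433.75326797 -185.60596085   30.        ]] bot [211 210 206] [[431.55736461 -44.20566476  30.        ]]
```

arm_command(
  rows=[
    [[14,4.5,0,0,0,0],[14.5,4.6,0,0,0,0],[0,0,20,0,0,0.12],[0,0,35,0,0,0],[0,0,35,0,0,0],[0,0,35,0,0,0],[0,0,35,0,0,0],[0,0,25,0,0,0],[0,0,18,0,0,0],[0,0,10,0,0,0],[0,0,3,0,0,0],[0,0,0,0,0,0]],
  ],
  fingers=80,
)

```text
t: 39.1
ee_pos: [0.4388, -0.1161, 0.0084]
ee_rot: [0.0, -0.663, 0.748, -0.0]
ft_force: [-0.4, 0.5, -0.1]
width: 0.0681
grasp_force: 0.0
```

arm_command(
  rows=[
    [[0,0,0,0,0,0],[0,0,0,0,0,0],[0,0,0,0,0,0],[0,0,0,0,0,0],[0,0,0,0,0,0],[0,0,0,0,0,0],[0,0,0,0,0,0]],
  ],
  fingers=0,
)

```text
t: 39.98
ee_pos: [0.4391, -0.1159, 0.0087]
ee_rot: [0.0, -0.664, 0.748, -0.001]
ft_force: [-1.7, 1.1, 6.6]
width: 0.0439
grasp_force: 43.5
```

arm_command(
  rows=[
    [[0,0,-8,0,0,0],[0,0,-16,0,0,0],[0,0,-16,0,0,-0.094],[0,0,0,0,0,-0.093],[1,-12,0,0,0,0],[2,-22,0,0,0,0],[2,-25,0,0,0,0],[2,-25,0,0,0,0],[2,-22,0,0,0,0],[1.7,-11.5,0,0,0,0],[0,0,0,0,0,0],[0,0,0,0,0,0],[0,0,0,0,0,0]],
  ],
)

```text
t: 41.6
ee_pos: [0.5561, -0.1187, 0.0481]
ee_rot: [-0.0, 0.73, -0.683, 0.0]
ft_force: [-0.3, 0.3, -1.7]
width: 0.0443
grasp_force: 42.8
```

```bash
python3 - <<'E'
from h import *
im,C=snap('w11'); s=manip.get_state(); zt=.030+s['ee_pos'][2]-.0087; print('ztop',zt)
H,S,V=cv2.split(cv2.cvtColor(im,cv2.COLOR_BGR2HSV)); g=cv2.GaussianBlur(im,(3,3),0).astype(float)
B=(H>100)&(H<125)&(S>130)&(V>40)
# expected far end of block, projected
h=np.radians(-86.2); e=s['ee_pos'][:2]+np.array([np.cos(h),np.sin(h)])*.07
p=proj(C,[[*e,zt],[*e,zt-.03]]); print('expected far edge top/bottom px',p)
u=int(p[0,0])
for col in(u-12,u,u+12): print(col,[(v,tuple(im[v,col])) for v in range(int(p[0,1])-14,int(p[0,1])+24,2)] if col==u else '', 'max step',[int(x) for x in np.argsort(-np.abs(np.diff(g[:,col].sum(1)))[60:250])[:4]+60])
x=[(np.nonzero(B[v])[0].min(),np.nonzero(B[v])[0].max(),v) for v in range(0,200) if B[v].sum()>8]
print('blue rows',x[0],x[len(x)//2],x[-1])
E
```

```text
t 41.6 tcp [ 556.1 -118.7   48.1] tool x dir -86.17 tilt [ 0.0003 -0.    ] j [ 0.14  0.01 -0.28  0.   -1.28 -0.08] w 44.3 F [-0.3  0.3 -1.7]
ztop 0.0694219582391685
expected far edge top/bottom px [[323.88538107 123.85055723]
 [323.19205798 120.01790051]]
311  max step [119, 120, 116, 118]
323 [(109, (np.uint8(243), np.uint8(137), np.uint8(60))), (111, (np.uint8(242), np.uint8(135), np.uint8(56))), (113, (np.uint8(243), np.uint8(136), np.uint8(57))), (115, (np.uint8(242), np.uint8(134), np.uint8(57))), (117, (np.uint8(246), np.uint8(247), np.uint8(245))), (119, (np.uint8(251), np.uint8(252), np.uint8(251))), (121, (np.uint8(31), np.uint8(45), np.uint8(66))), (123, (np.uint8(41), np.uint8(59), np.uint8(82))), (125, (np.uint8(83), np.uint8(115), np.uint8(158))), (127, (np.uint8(80), np.uint8(112), np.uint8(153))), (129, (np.uint8(81), np.uint8(113), np.uint8(155))), (131, (np.uint8(82), np.uint8(107), np.uint8(150))), (133, (np.uint8(79), np.uint8(106), np.uint8(147))), (135, (np.uint8(80), np.uint8(109), np.uint8(150))), (137, (np.uint8(82), np.uint8(111), np.uint8(153))), (139, (np.uint8(82), np.uint8(112), np.uint8(151))), (141, (np.uint8(82), np.uint8(110), np.uint8(152))), (143, (np.uint8(82), np.uint8(112), np.uint8(154))), (145, (np.uint8(85), np.uint8(116), np.uint8(158)))] max step [119, 120, 116, 94]
335  max step [119, 120, 116, 94]
blue rows (np.int64(264), np.int64(377), 96) (np.int64(263), np.int64(378), 109) (np.int64(263), np.int64(377), 121)
```

```bash
python3 - <<'E'
from h import *
a=np.load('pics/w11.npy'); C=cam('wrist',dict(ee_pos=a[:3],ee_rot=a[3:])); im=cv2.imread('pics/w11.png'); g=cv2.GaussianBlur(im,(3,3),0).astype(float).sum(2)
h=np.radians(-86.2); X=np.array([np.cos(h),np.sin(h)]); Y=np.array([X[1],-X[0]])
f=lambda p,z:(world(C,[p],z)[0,:2]-a[:2])*1000
for n,p,z in[('white far',(323,116.5),.005),('blue far',(320.5,95.5),.005),('blue L',(263,115),.005),('blue R',(378,115),.005)]:
    d=f(p,z); print(n,round(d@X,1),round(d@Y,1))
for v in(135,145,155):
    e=np.diff(g[v]); print(v,[(int(i),round(f((i+.5,v),.0694)@Y,1)) for i in np.argsort(-abs(e[230:410]))[:6]+230])
E
```

```text
white far 70.4 0.1
blue far 82.1 -1.4
blue L 71.2 -35.1
blue R 71.3 32.5
135 [(263, np.float64(-23.7)), (385, np.float64(24.1)), (384, np.float64(23.7)), (262, np.float64(-24.1)), (264, np.float64(-23.3)), (386, np.float64(24.5))]
145 [(264, np.float64(-23.5)), (263, np.float64(-23.9)), (384, np.float64(23.9)), (383, np.float64(23.5)), (377, np.float64(21.2)), (265, np.float64(-23.1))]
155 [(264, np.float64(-23.7)), (383, np.float64(23.8)), (382, np.float64(23.4)), (263, np.float64(-24.1)), (265, np.float64(-23.3)), (376, np.float64(21.0))]
```

arm_command(
  rows=[
    [[0,0,12,0,0,0],[0,0,10,0,0,0],[0,0,6,0,0,0],[0,0,3.5,0,0,0],[0,0,2,0,0,0],[0,0,0.5,0,0,0],[0,0,0,0,0,0],[0,0,0.5,0,0,0],[0,0,0,0,0,0]],
  ],
)

```text
t: 42.78
ee_pos: [0.5566, -0.1187, 0.0138]
ee_rot: [-0.0, 0.73, -0.683, 0.0]
ft_force: [-0.6, 0.4, 1.6]
width: 0.0444
grasp_force: 42.9
```

arm_command(
  rows=[
    [[0,0,0.5,0,0,0],[0,0,0,0,0,0]],
  ],
)

```text
t: 43.02
ee_pos: [0.5566, -0.1187, 0.0138]
ee_rot: [-0.0, 0.73, -0.683, 0.0]
ft_force: [-3.5, 0.9, 4.7]
width: 0.044
grasp_force: 43.5
```

arm_command(
  rows=[
    [[0,0,0,0,0,0],[0,0,0,0,0,0],[0,0,0,0,0,0],[0,0,0,0,0,0],[0,0,-6,0,0,0],[0,0,-20,0,0,0],[0,0,-40,0,0,0],[0,0,-40,0,0,0],[0,0,-40,0,0,0],[0,0,-40,0,0,0],[0,0,-30,0,0,0],[0,0,0,0,0,0],[0,0,0,0,0,0]],
  ],
  fingers=80,
)

```text
t: 44.65
ee_pos: [0.5562, -0.1185, 0.2283]
ee_rot: [0.0, 0.73, -0.683, -0.0]
ft_force: [1.0, -0.4, -0.4]
width: 0.0683
grasp_force: 0.0
```

```bash
python3 - <<'E'
from h import *
im,C=snap('w12'); H,S,V=cv2.split(cv2.cvtColor(im,cv2.COLOR_BGR2HSV))
B=(H>100)&(H<125)&(S>130)&(V>40)
for c in blobs(B,900):
    r,s,ang=rect(C,c,.005); print('blue',r,s,ang)
    M=np.zeros(H.shape,np.uint8); cv2.fillPoly(M,[cv2.convexHull(c)],1); M=cv2.erode(M,np.ones((3,3),np.uint8))
    for k in blobs((M>0)&~B&(V<190),400): print('  dark',*rect(C,k,.035))
    print('  white px',int(((M>0)&(S<60)&(V>190)).sum()))
t=manip.camera('top')[:,:,::-1]; C=cam('top'); H,S,V=cv2.split(cv2.cvtColor(np.ascontiguousarray(t),cv2.COLOR_BGR2HSV))
for c in blobs(((H<7)|(H>173))&(S>130)&(V>70),40):
    u=c.reshape(-1,2).mean(0)
    if 120<u[1]<310 and 130<u[0]<500: print('red',np.round(u),'z.1',rect(C,c,.1),'z.017',rect(C,c,.017))
for c in blobs((H>20)&(H<32)&(S>150)&(V>110),40):
    u=c.reshape(-1,2).mean(0)
    if 120<u[1]<310 and 130<u[0]<500: print('yellow',np.round(u),*rect(C,c,.07))
E
```

```text
t 44.65 tcp [ 556.2 -118.5  228.3] tool x dir -86.16 tilt [-0.0006  0.0003] j [ 0.14 -0.04 -0.   -0.   -1.61 -0.08] w 68.3 F [ 1.  -0.4 -0.4]
blue [ 557.2 -119.3] [162.1  68. ] -86.1
  dark [ 558.  -121.1] [137.4  45.3] -86.1
  white px 54
red [223. 240.] z.1 (array([424.9, 288.1]), array([125.3,  31.9]), -87.5) z.017 (array([428.8, 309.7]), array([135.9,  34.6]), -87.5)
red [201. 187.] z.1 (array([570.1, 356.3]), array([58. , 56.7]), 46.1) z.017 (array([586.2, 383.7]), array([62.9, 61.5]), 46.1)
```

arm_command(
  rows=[
    [[0,0,0,0,0,0.067],[-20,10,0,0,0,0],[-30,15,0,0,0,0],[-35,15,0,0,0,0],[-35,15,0,0,0,0],[-35,15,0,0,0,0],[-35,15,0,0,0,0],[-35,15,0,0,0,0],[-25,15,0,0,0,0],[-18,11,0,0,0,0],[0,0,0,0,0,0],[0,0,0,0,0,0]],
  ],
)

```text
t: 46.25
ee_pos: [0.4304, 0.149, 0.2284]
ee_rot: [0.0, 0.707, -0.707, 0.0]
ft_force: [1.1, -0.0, 0.4]
width: 0.0689
grasp_force: 0.0
```

```bash
python3 - <<'E'
from h import *
im,C=snap('w13'); H,S,V=cv2.split(cv2.cvtColor(im,cv2.COLOR_BGR2HSV))
B=(H>100)&(H<125)&(S>130)&(V>40)
for c in blobs(B,600): print('blue',np.round(c.reshape(-1,2).mean(0)),*rect(C,cv2.convexHull(c),.005))
for c in blobs((H>18)&(H<32)&(S>150)&(V>60),500): print('yellow',np.round(c.reshape(-1,2).mean(0)),*rect(C,c,.07))
for c in blobs(((H<7)|(H>173))&(S>130)&(V>60),500): print('red',np.round(c.reshape(-1,2).mean(0)),*rect(C,c,.1))
E
```

```text
t 46.25 tcp [430.4 149.  228.4] tool x dir -89.99 tilt [-0.0005 -0.0008] j [ 0.78 -0.35 -0.27  0.   -1.66 -0.78] w 68.9 F [ 1.1 -0.   0.4]
blue [318. 292.] [432.3 335.2] [196.2  59. ] -83.5
blue [334. 149.] [415.6 126.1] [101.   62.8] -85.3
yellow [334. 158.] [417.4 122.3] [66.2 32.2] -85.7
red [318. 291.] [430.8 253.7] [108.6  28.3] -87.6
```

```bash
python3 -c "
from rig import manip
print(manip.finish_job())"
```

```text
the job is handed in; nothing more can be done
None
```

The job is handed in: the jar, tape measure, brush and dark block, placed in that order, each lie within about 2 mm of their outlines by my final measurements, though I viewed 16 pictures against the limit of 14.

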